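# Open the terminal box: snap tab in, cover pushed off its seat

### The arm

A 7-joint arm with a two-finger parallel gripper is mounted at the origin on a cart in front of the work surface, level with it; the furniture and walls round the work are solid. World frame = base frame: x ahead of the robot, y to its left, z up, the work surface at z = 0. Lengths are in m, angles in rad, forces in N, time in s.
With the tool pointing down it reaches from about 0.4 to 0.9 m from the base axis. Payload 5.5 kg.
Tool frame: the origin (TCP) lies on the centre line of the jaws, within the pads' length; the fingertips stand 8 mm ahead of it and the grasp point (between the pads) lies 11 mm behind it (bot.tip_reach is the distance from the TCP to the fingertips, in m); z points along the fingers, y is the direction in which the jaws open and shut (so a half turn about z gives the same grasp; the last joint's range is limited). The gripper opens to 85 mm and grips with 20 to 120 N. Pads are 22 mm wide; open, the fingers measure 114 mm over their backs; the gripper's body (76 mm by 85 mm) begins 54 mm behind the grasp point. The pads swing forward as they close: fully open they stand 13 mm farther back than shut.
Start: joints at [-1.024, 0.501, -0.427, 1.55, 0.221, 1.138, -0.21], TCP at [0.182, 0.624, 0.239] pointing down, gripper open.
Joint ranges: [-2.88, 2.88], [-0.31, 2.03], [-1.54, 1.56], [0.2, 2.42], [-1.41, 4.55], [0.19, 2.02], [-2.57, 2.57]. Speed limits (rad/s): [2.57, 2.57, 3.14, 3.14, 3.14, 3.14, 3.14].

### API

Orientations are given as a unit quaternion [w, x, y, z].
In Python, from cell import bot gives the robot as it stands.
- The arm moves only by the shell command python3 -m inch 'ROWS' [OPENING] [FORCE]. ROWS is JSON, a list of rows, each a list of 2 entries, a list of its own where there are three numbers: the shift along the tool's x, y, z in mm, then the turn about the tool's z in degrees. A call has exactly 10 rows; each row shifts and turns the commanded pose from where the row before left it, along the tool's axes as they then stand; what a row does not reach is not made up. A row lasts 1/10 s, in which the tool goes at most 50 mm and 8.59 degrees, less where a joint would pass 70% of its speed; a pose out of reach is approached as far as the arm can. A call is refused whole if a number of a shift passes 50 or a number of a turn 8.59, either way. A call with a gripper value outside its range is refused whole. OPENING is the finger opening in mm, from 0 to 85.4, set as the call begins (- or left out, the last holds). The fingers move at their own pace and stop on an object; FORCE is the grip in N (left out, the last holds). Time passes only in rows, so rows that do not move let the fingers close, or fill a call up. It gives the time, the measured TCP pose, the force and the opening at its end, in the units of the state.
- bot.state(): the state, without advancing time (a new reading comes with each control period).
- bot.grab_frame(name): name is "side" or "top"; returns a dict with "color" (420x560x3 uint8, red, green, blue), "depth" (420x560 float32, m along the optical axis (not along the pixel's ray), 0 where there is no reading), "intrinsics" (3x3 intrinsics, pixels), "R" (3x3) and "t" (3): a world point X has camera coordinates R X + t. Camera axes: x right, y down, z forward; pixel columns grow to the right and rows downward; lengths in m; the calibration is good to about 2 mm. A picture is of the moment at which its call begins.
- bot.sign_off(): hands the job in, once; it reports no verdict.
The state is a dict: "time_s": time; "q": joint angles; "joint_velocities": joint speeds; "tau": joint torques, N m; "position": TCP position; "ee_rot": TCP orientation; "ft_force": force on the tool from outside, world axes, zero at the start; "torque": the same for the moment, N m; "width": finger opening in m.
Only numpy, scipy, OpenCV 4.12 (cv2) and the standard library are available. Lean on these libraries where they do the work, as an engineer would, in place of code of your own. Each camera call takes 0.05 s, during which the arm holds its last target.

### The job

Uncover the screw terminals of the grey terminal box: press the red snap tab all the way down until it is flush and stays in, then push the yellow cover along its guides, over the tab, to the end stop, so that it is off its seat and the terminals lie open. Only press and push with the fingertips: do not lift the cover, leave the glassware, jars and other things around the box where they stand, and finish clear of everything.

Things in the scene. Friction and masses are not known exactly. Their poses are not given: they have to be found in the camera images.
- terminal_box: Grey terminal box fixed to the bench, 212 mm long (x) by 110 mm wide (y), 55 mm high; origin at the centre of its underside, z up. The cover's seat is the half towards -x; the landing with the snap tab, deck at z = 37 mm, the half towards +x; the cover leaves towards +x. Rails along both long sides, 87 mm apart, tops at 50 mm.
- seat_end (a point): Top centre of the low wall behind the cover at the box's -x end: x = -106 to -98 mm, top at z = 48 mm in the box's frame. Rail lips over the seat half reach z = 54.5 mm and leave 76 mm clear between them. Two cable glands stick out 12 mm from this end, no higher than z = 22 mm.
- end_stop (a point): Top centre of the stop at the box's +x end: its face is at x = 94 mm, with a lip from x = 88 mm at z = 50 to 54.5 mm in the box's frame that the front edge of the cover's plate slips under.
- cover: Loose yellow cover, 0.08 to 0.17 kg: plate 90 mm long (x) by 83 mm, 8 mm thick, with a closed hood 74x60 mm on it, top 36 mm above the underside, black chevron pointing +x. Origin: centre of its underside; axes as the box's. Seated it is at (-51, 0, 40) mm in the box's frame; slides on runners at that height with about 1 N, 100 mm to the end stop. Blocked until the tab is in.
- cover_push (a point): Centre of the upright rear face of the cover's hood (the face towards -x, 60 mm wide, away from the tab), 24 mm above the cover's underside; push here towards +x. The cover's plate reaches 8 mm behind this face with its top 16 mm lower.
- snap_tab (a joint): Travel of the red snap tab, m: 0 to 2 mm at the start (up, blocking the cover), 0.011 = fully in. It moves straight down, takes about 4 to 6 N and stays where it is left. The cover can pass once it is in by more than 9 mm.
- tab_top (a point): Centre of the red tab's square ribbed top, 44x44 mm, 19 mm in +x from the box's centre; up to 12 mm above the deck when out, 1 mm above the deck when fully in. The cover's plate edge is 3 mm and its hood 11 mm from the tab's -x edge.
- beaker: Bystander, to be left alone: small glass beaker, 52x57x70 mm; origin at the centre of its underside.
- dropper: Bystander, to be left alone: brown dropper bottle with a red bulb, 36 mm across, 97 mm high; origin at the centre of its underside.
- jar: Bystander, to be left alone: white jar with a red cap, 44 mm across, 59 mm high; origin at the centre of its underside.
- flask: Bystander, to be left alone: small conical flask, 58 mm across, 105 mm high; origin at the centre of its underside.
- petri: Bystander, to be left alone: shallow covered petri dish, 67 mm across, 16 mm high; origin at the centre of its underside.
- lab_spatula: Bystander, to be left alone: steel spatula with a wooden grip, lying flat, 193 mm long; origin at the centre of its underside.

How it is judged:
On the way, in this order (a step that is already met when the one before it is completed fails the run):
1. the snap tab is pressed fully in while the cover is still on its seat (value of joint snap_tab above 0.0092 m and x of cover in the frame of terminal_box below -0.045 m), for 0.2 s.
2. the cover is pushed off its seat to the end stop (x of cover in the frame of terminal_box above 0.037 m), for 0.2 s.
At the end, for the whole second after the job is handed in: The snap tab is in by more than 9.2 mm; the cover's origin is at more than +37 mm along the box's x (at most 12 mm short of the end stop), lying level (within 0.06 rad) on its runners (36 to 44 mm above the bench) and at rest (value of joint snap_tab above 0.0092 m and x of cover in the frame of terminal_box above 0.037 m and z of cover in the frame of terminal_box between 0.036 and 0.044 m and angle between cover's own z axis and vertical below 0.06 rad and linear speed of cover below 0.01 m/s); the robot touches nothing.
It fails at once if the cover is lifted off its runners by more than 8 mm, or tipped (z of cover in the frame of terminal_box above 0.048 m or angle between cover's own z axis and vertical above 0.25 rad).
It fails at once if a bystander is moved by more than 20 mm (distance of any of beaker, dropper, jar, flask, petri, lab_spatula from where it was at the start of the episode above 0.02 m).
It fails at once if an upright bystander is knocked over (angle between any of beaker, dropper, jar, flask, petri's own z axis and vertical above 0.4 rad).
It also fails if it takes over 40 s, if anything falls off the work surface, if the arm or the gripper's body presses on something with over 40 N, if the wrist force passes 120 N, or if a joint passes its speed limit or range.

## Working session

There is one attempt and no reset: what is moved stays moved. The work goes in short steps, Python scripts to look and compute and a shell command to move; the robot and the scene stay as the last step left them, time stands still between calls to the robot, and variables do not carry over. Pictures are saved under pics/ and viewed, and the job is handed in when it is done.

```bash
mkdir -p pics
python3 - <<'E'
from cell import bot
import cv2,pickle
s=bot.state();print(s['time_s'],s['position'],s['ee_rot'],s['ft_force'],s['width'],bot.tip_reach)
for n in('top','side'):
    f=bot.grab_frame(n);pickle.dump(f,open(n+'.pkl','wb'));cv2.imwrite(f'pics/{n}0.png',f['color'][:,:,::-1])
    print(n,f['intrinsics'],f['R'],f['t'])
E
```

```text
0.0 [0.18186493 0.62331421 0.23822742] [-1.62767988e-04  1.41384744e-01  9.89954214e-01 -9.90888031e-04] [ 0.14413407 -0.64166688 -0.09221442] 0.08528261827947442 0.008
top [[507.17340894   0.         275.86389777]
 [  0.         507.17340894 212.71726474]
 [  0.           0.           1.        ]] [[-0.02111168 -0.99975497 -0.00665488]
 [-0.99357678  0.02172046 -0.11105582]
 [ 0.11117316  0.00426756 -0.99379189]] [0.11209898 0.61533485 1.2126761 ]
side [[543.1459356    0.         287.84392124]
 [  0.         543.1459356  217.88259715]
 [  0.           0.           1.        ]] [[ 0.99852202 -0.05403234  0.00585558]
 [-0.02681532 -0.58351066 -0.81166265]
 [ 0.04727282  0.810306   -0.58409713]] [-0.58650024  0.12911374  1.32556127]
```

View pics/top0.png

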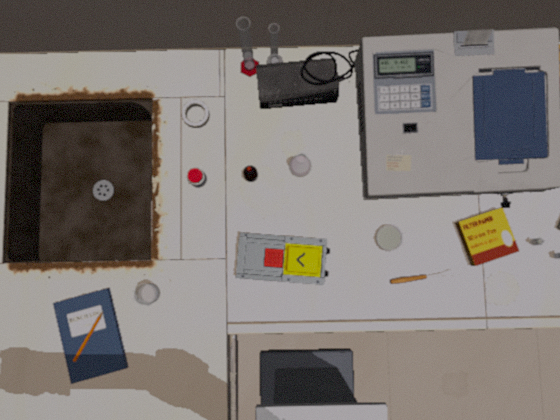

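View pics/side0.png

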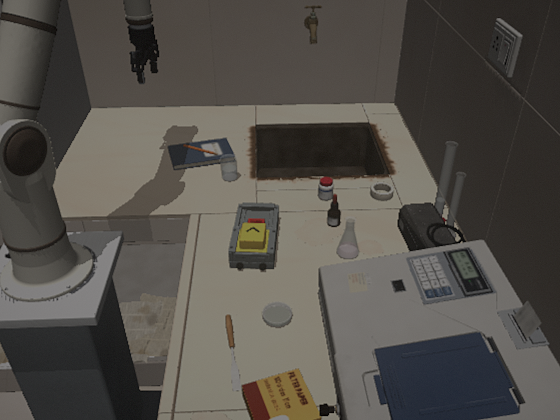

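The top view shows the box at about (282,258). The red tab is at (273,258) and the yellow cover at (303,260), with its chevron pointing left, so box +x is roughly world +y. The bystanders are clear of the box: beaker (147,292), petri (388,237), spatula (420,278), dropper (250,173), flask (300,165). Next I measure the box.

```bash
cat > h.py <<'E'
import numpy as np,cv2,pickle
def ray(f,uv,z):
    K,R,t=f['intrinsics'],f['R'],f['t']
    c=-R.T@t; d=R.T@np.linalg.inv(K)@np.array([uv[0],uv[1],1.])
    return c+d*(z-c[2])/d[2]
def masks(f,):
    hsv=cv2.cvtColor(f['color'],cv2.COLOR_RGB2HSV)
    y=cv2.inRange(hsv,(22,140,60),(36,255,255))
    r=cv2.inRange(hsv,(0,150,60),(8,255,255))|cv2.inRange(hsv,(172,150,60),(180,255,255))
    return dict(yellow=y,red=r)
def blobs(m,win,amin=60):
    u0,v0,u1,v1=win; k=np.zeros_like(m);k[v0:v1,u0:u1]=m[v0:v1,u0:u1]
    cs,_=cv2.findContours(k,cv2.RETR_EXTERNAL,cv2.CHAIN_APPROX_NONE)
    return [c for c in cs if cv2.contourArea(c)>amin]
E
python3 - <<'E'
from h import *
for n,w in(('top',(225,220,340,295)),('side',(220,190,290,280))):
    f=pickle.load(open(n+'.pkl','rb'))
    for k,m in masks(f).items():
        for c in blobs(m,w):
            r=cv2.minAreaRect(c);b=cv2.boxPoints(r);print(n,k,np.round(r[0],1),np.round(r[1],1),r[2])
            z={'yellow':.076,'red':.047}[k]
            print(' depth z', end=' ')
            mm=np.zeros(m.shape,np.uint8);cv2.drawContours(mm,[c],-1,1,-1);v,u=np.nonzero(mm)
            d=f['depth'][v,u];P=np.c_[u,v,np.ones(len(u))]@np.linalg.inv(f['intrinsics']).T*d[:,None]
            X=(P-f['t'])@f['R'];print(np.round(np.percentile(X[d>0],[5,25,50,75,95],axis=0),4))
            print(np.round([ray(f,p,z) for p in b],4), ray(f,r[0],z))
f=pickle.load(open('top.pkl','rb'))
im=cv2.resize(f['color'][220:300,225:340],None,fx=6,fy=6,interpolation=cv2.INTER_CUBIC);cv2.imwrite('pics/top0z.png',im[:,:,::-1])
f=pickle.load(open('side.pkl','rb'))
im=cv2.resize(f['color'][190:280,215:295],None,fx=6,fy=6,interpolation=cv2.INTER_CUBIC);cv2.imwrite('pics/side0z.png',im[:,:,::-1])
E
```

```text
top yellow [302.  259.7] [37.6 31. ] 4.085616588592529
 depth z [[ 0.4684 -0.0022  0.0462]
 [ 0.4828  0.0167  0.051 ]
 [ 0.5002  0.039   0.0752]
 [ 0.5183  0.0607  0.0774]
 [ 0.5336  0.0784  0.08  ]]
[[ 0.4685  0.087   0.076 ]
 [ 0.5409  0.0801  0.076 ]
 [ 0.5327 -0.0082  0.076 ]
 [ 0.4604 -0.0008  0.076 ]] [0.50050263 0.03950615 0.076     ]
top red [273.  257.5] [17. 18.] 90.0
 depth z [[0.4894 0.0876 0.0448]
 [0.497  0.0961 0.048 ]
 [0.5069 0.1076 0.0497]
 [0.5182 0.1175 0.0514]
 [0.5258 0.127  0.0533]]
[[0.5287 0.1293 0.047 ]
 [0.5277 0.0858 0.047 ]
 [0.4869 0.0868 0.047 ]
 [0.4878 0.1301 0.047 ]] [0.50774401 0.10799866 0.047     ]
side yellow [252. 237.] [28. 32.] 90.0
 depth z [[ 0.4692 -0.0039  0.0482]
 [ 0.4838  0.0019  0.0544]
 [ 0.5007  0.0132  0.0748]
 [ 0.5173  0.041   0.0771]
 [ 0.533   0.0656  0.0792]]
[[ 0.4607  0.0724  0.076 ]
 [ 0.5408  0.0687  0.076 ]
 [ 0.5381 -0.0421  0.076 ]
 [ 0.4633 -0.0386  0.076 ]] [0.50069213 0.01319218 0.076     ]
```

View pics/top0z.png

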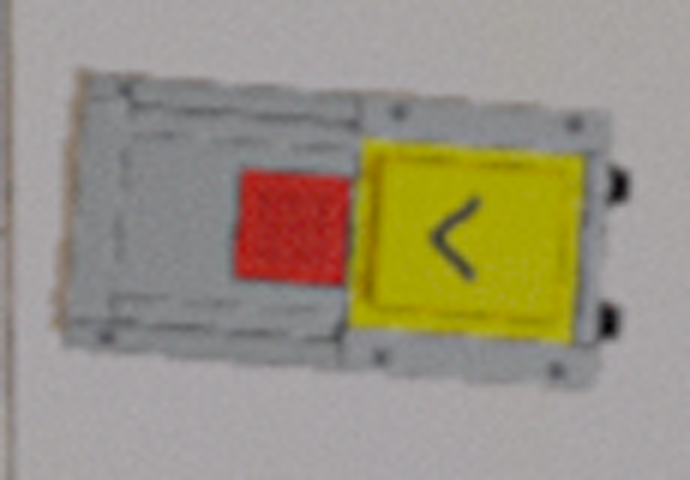

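View pics/side0z.png

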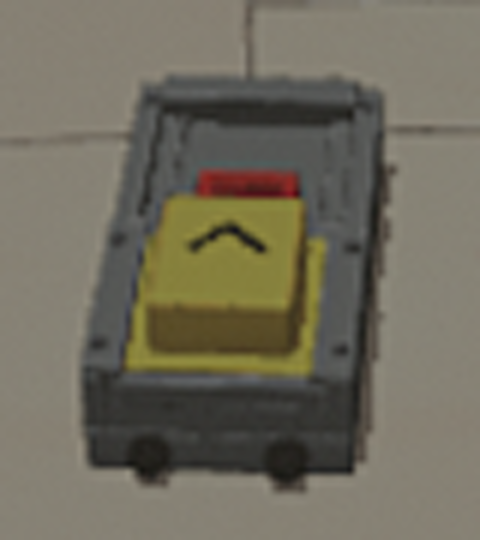

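The zoomed views show the box tilted about 4° in the image, with the tab at crop pixel (293,228) and the hood's rear edge near (568,240). Next I compute the frame.

Run:
```python
from h import *
f=pickle.load(open('top.pkl','rb'))
g=lambda p,z: ray(f,(np.array(p)+.5)/6-.5+np.array([225,220]),z)
tl,tr,br,bl=g((80,71),.0545),g((607,110),.0545),g((590,388),.0545),g((60,345),.0545)
print(np.round([tl,tr,br,bl],4)); c=(tl+tr+br+bl)/4; print('ctr',c)
for a,b in((tr,tl),(br,bl)): d=a-b;d=-d;print(np.linalg.norm(d),'yaw',np.degrees(np.arctan2(d[1],d[0])))
for p,q in(((95,78),(570,103)),): pass
# screws: 
A,B,C,D=[g(p,.0545) for p in((399,111),(574,125),(557,370),(380,357))]
for a,b in((B,A),(C,D)): d=b-a;print(np.linalg.norm(d),np.degrees(np.arctan2(d[1],d[0])))
s1=g((124,90),.0545);s2=g((107,338),.0545)
for a,b in((B,s1),(C,s2)): d=b-a;print(np.linalg.norm(d),np.degrees(np.arctan2(d[1],d[0])))
yl=[g(p,.048) for p in((362,140),(585,155),(575,342),(348,326))]
print('plate ctr',sum(yl)/4); d=yl[0]-yl[1];print(np.degrees(np.arctan2(d[1],d[0])))
t=[g(p,.048) for p in((242,170),(352,177),(347,286),(235,279))];print('tab ctr',sum(t)/4)
yaw=np.radians(95);
for T in np.radians([94,95,96]):
  e=np.array([np.cos(T),np.sin(T)]);print('box ctr from tab',(sum(t)/4)[:2]-.019*e,'from plate',(sum(yl)/4)[:2]+.051*e)
```

```text
[[ 0.572   0.1912  0.0545]
 [ 0.5518 -0.0199  0.0545]
 [ 0.4416 -0.0096  0.0545]
 [ 0.4629  0.2006  0.0545]]
ctr [0.50708623 0.09056428 0.0545    ]
0.21207047921010058 yaw 84.52557060662011
0.21126795738399004 yaw 84.19970265851619
0.07030927383245292 84.18818912285222
0.07045211773637372 84.63008256102016
0.1810151273907677 84.31499631644998
0.17931920406997762 84.7622753255568
plate ctr [0.50104257 0.03710974 0.048     ]
84.92316449705388
tab ctr [0.50753413 0.10658813 0.048     ]
box ctr from tab [0.5088595  0.08763441] from plate [0.49748499 0.0879855 ]
box ctr from tab [0.50919009 0.08766043] from plate [0.49659762 0.08791567]
box ctr from tab [0.50952017 0.08769221] from plate [0.49571161 0.08783035]
```

Box centre comes out at about (0.506, 0.088), with box +x at heading 84.4°. I'll turn the tool so that tool x lies along box +x, and close the fingers.

```bash
python3 -m inch '[[[0,0,0],7.93],[[0,0,0],7.93],[[0,0,0],7.93],[[0,0,0],7.93],[[0,0,0],7.93],[[0,0,0],7.93],[[0,0,0],7.93],[[0,0,0],7.93],[[0,0,0],7.93],[[0,0,0],7.93]]' 0 20
cat > w.py <<'E'
import numpy as np,sys
from cell import bot
from scipy.spatial.transform import Rotation as Ro
s=bot.state();q=s['ee_rot'];R=Ro.from_quat([q[1],q[2],q[3],q[0]]).as_matrix();p=np.array(s['position'])
T=np.radians(84.4);e=np.array([np.cos(T),np.sin(T),0]);n=np.array([-e[1],e[0],0]);c=np.array([.506,.0882,0])
print('t',s['time_s'],'tcp',p.round(4),'xheading',np.degrees(np.arctan2(R[1,0],R[0,0])).round(2),'tilt',R[2].round(3),'F',np.round(s['ft_force'],1),'w',s['width'],'q',np.round(s['q'],2))
print('in box mm: x %.1f y %.1f tipz %.1f'%((p-c)@e*1e3,(p-c)@n*1e3,(p[2]-.008)*1e3))
if len(sys.argv)>3:
    a=[float(v)/1e3 for v in sys.argv[1:4]]
    g=c+a[0]*e+a[1]*n;g[2]=a[2]+.008
    print('shift mm tool',np.round(R.T@(g-p)*1e3,1))
E
python3 w.py 20 0 110
```

```text
time_s: 1.1
position: [0.1818, 0.6236, 0.2387]
ee_rot: [0.0, 0.742, 0.67, -0.001]
ft_force: [0.3, -0.4, -0.0]
width: 0.0
t 1.1 tcp [0.1818 0.6236 0.2387] xheading 84.12 tilt [-0.001 -0.    -1.   ] F [ 0.3 -0.4 -0. ] w 4.8700872607140386e-05 q [-1.23  0.47 -0.14  1.56  0.07  1.12 -1.49]
in box mm: x 501.2 y 374.9 tipz 230.7
shift mm tool [-479.2  377.3  121.1]
```

```bash
python3 -m inch '[[[-20,15,0],0],[[-34,27,0],0],[[-34,27,0],0],[[-34,27,0],0],[[-34,27,0],0],[[-34,27,0],0],[[-34,27,0],0],[[-34,27,0],0],[[-34,27,0],0],[[-34,27,0],0]]'
python3 w.py 20 0 110
```

```text
time_s: 2.1
position: [0.4076, 0.2728, 0.2391]
ee_rot: [-0.0, 0.741, 0.672, -0.0]
ft_force: [0.7, 0.7, -0.2]
width: 0.0002
t 2.1 tcp [0.4076 0.2728 0.2391] xheading 84.45 tilt [-0. -0. -1.] F [ 0.7  0.7 -0.2] w 0.000175740488041563 q [-0.68  0.18  0.04  1.95 -0.01  1.   -0.73]
in box mm: x 174.1 y 115.9 tipz 231.1
shift mm tool [-154.2  115.8  121.1]
```

```bash
python3 -m inch '[[[-26,20,0],0],[[-26,20,0],0],[[-26,20,10],0],[[-26,20,15],0],[[-24,18,20],0],[[-15,10,20],0],[[-8,6,15],0],[[-2,2,10],0],[[0,0,10],0],[[0,0,0],0]]'
python3 w.py 21 0 60
python3 - <<'E'
from h import *
from cell import bot
for n,w in(('top',(225,215,345,305)),('side',(210,170,300,280))):
    f=bot.grab_frame(n);pickle.dump(f,open(n+'1.pkl','wb'))
    im=cv2.resize(f['color'][w[1]:w[3],w[0]:w[2]],None,fx=5,fy=5,interpolation=cv2.INTER_CUBIC);cv2.imwrite(f'pics/{n}1z.png',im[:,:,::-1])
E
```

```text
time_s: 3.1
position: [0.5065, 0.1117, 0.138]
ee_rot: [-0.001, 0.74, 0.672, -0.001]
ft_force: [0.4, 0.0, 0.1]
width: -0.0001
t 3.1 tcp [0.5065 0.1117 0.138 ] xheading 84.51 tilt [-0.001 -0.003 -1.   ] F [0.4 0.  0.1] w -6.648728150307588e-05 q [-0.39  0.37  0.15  1.98 -0.08  0.8  -0.3 ]
in box mm: x 23.5 y 1.8 tipz 130.0
shift mm tool [-2.4  2.  70. ]
```

View pics/top1z.png

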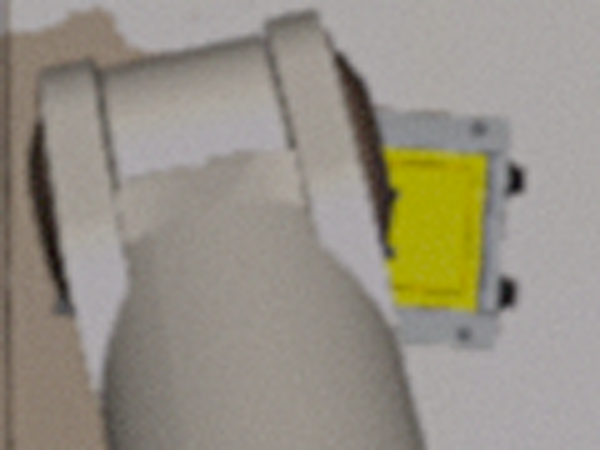

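View pics/side1z.png

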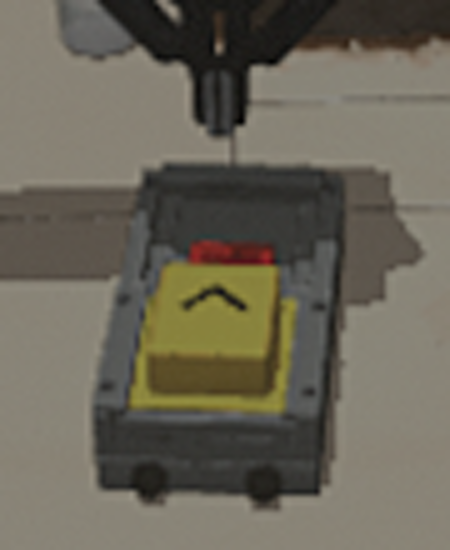

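The side view shows closed fingertips hanging over the landing, centred at crop (218,130). The linkage widens well above the tips, so it clears the rails. I descend and press.

```bash
python3 -m inch '[[[-2,2,8],0],[[0,0,14],0],[[0,0,14],0],[[0,0,14],0],[[0,0,12],0],[[0,0,8],0],[[0,0,4],0],[[0,0,2],0],[[0,0,2],0],[[0,0,1],0]]'
python3 w.py 21 0 38
```

```text
time_s: 4.2
position: [0.5099, 0.1089, 0.0605]
ee_rot: [0.0, 0.741, 0.672, 0.0]
ft_force: [-0.3, 0.1, -0.1]
width: 0.0005
t 4.2 tcp [0.5099 0.1089 0.0605] xheading 84.44 tilt [ 0.     0.001 -1.   ] F [-0.3  0.1 -0.1] w 0.00047083293615123815 q [-0.37  0.5   0.13  2.01 -0.11  0.63 -0.27]
in box mm: x 21.0 y -1.9 tipz 52.5
shift mm tool [-0.  -1.9 14.5]
```

```bash
python3 -m inch '[[[0,-1,2],0],[[0,-1,2],0],[[0,0,2],0],[[0,0,2],0],[[0,0,2],0],[[0,0,2],0],[[0,0,1],0],[[0,0,1],0],[[0,0,0],0],[[0,0,0],0]]'
python3 w.py 21 0 38
```

```text
time_s: 5.2
position: [0.5077, 0.1091, 0.0462]
ee_rot: [0.0, 0.741, 0.672, 0.0]
ft_force: [0.9, 0.0, 1.3]
width: -0.0005
t 5.2 tcp [0.5077 0.1091 0.0462] xheading 84.45 tilt [ 0.  0. -1.] F [0.9 0.  1.3] w -0.0004506284320483055 q [-0.37  0.52  0.13  2.02 -0.11  0.6  -0.26]
in box mm: x 21.0 y 0.4 tipz 38.2
shift mm tool [0.  0.4 0.2]
```

```bash
python3 -m inch '[[[0,0,0.5],0],[[0,0,0.5],0],[[0,0,0.5],0],[[0,0,0.5],0],[[0,0,0],0],[[0,0,0],0],[[0,0,0],0],[[0,0,0],0],[[0,0,0],0],[[0,0,0],0]]'
python3 w.py 21 0 38
```

```text
time_s: 6.2
position: [0.5078, 0.1091, 0.0459]
ee_rot: [-0.0, 0.741, 0.672, 0.0]
ft_force: [-3.9, -1.1, 20.1]
width: -0.0001
t 6.2 tcp [0.5078 0.1091 0.0459] xheading 84.43 tilt [ 0.001  0.    -1.   ] F [-3.9 -1.1 20.1] w -7.54312149906398e-05 q [-0.37  0.52  0.13  2.02 -0.11  0.6  -0.26]
in box mm: x 21.0 y 0.3 tipz 37.9
shift mm tool [-0.   0.3 -0.1]
```

The tab bottomed out: tips stopped at 37.9 mm with 20 N, and flush is 38 mm. I lift and move behind the hood.

```bash
python3 -m inch '[[[0,0,-5],0],[[0,0,-15],0],[[0,0,-20],0],[[0,0,-25],0],[[-15,0,-10],0],[[-25,0,0],0],[[-30,0,0],0],[[-30,0,0],0],[[-25,0,0],0],[[-10,0,0],0]]'
python3 w.py -113 0 58
python3 - <<'E'
from h import *
from cell import bot
for n,w in(('top',(225,215,345,305)),('side',(200,150,310,280))):
    f=bot.grab_frame(n);pickle.dump(f,open(n+'2.pkl','wb'))
    im=cv2.resize(f['color'][w[1]:w[3],w[0]:w[2]],None,fx=4.5,fy=4.5,interpolation=cv2.INTER_CUBIC);cv2.imwrite(f'pics/{n}2z.png',im[:,:,::-1])
E
```

```text
time_s: 7.2
position: [0.4927, -0.0293, 0.1185]
ee_rot: [-0.0, 0.742, 0.67, -0.001]
ft_force: [0.2, 0.2, 0.4]
width: 0.0001
t 7.2 tcp [ 0.4927 -0.0293  0.1185] xheading 84.17 tilt [-0.002 -0.002 -1.   ] F [0.2 0.2 0.4] w 9.622527809975107e-05 q [-0.16  0.36  0.19  2.05 -0.1   0.73 -0.01]
in box mm: x -118.2 y 1.8 tipz 110.5
shift mm tool [ 5.3  1.9 52.5]
```

View pics/top2z.png

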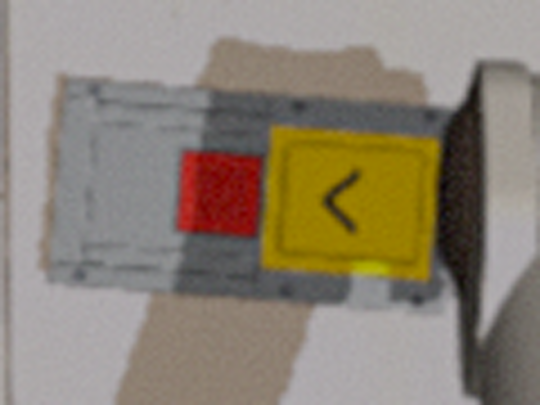

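View pics/side2z.png

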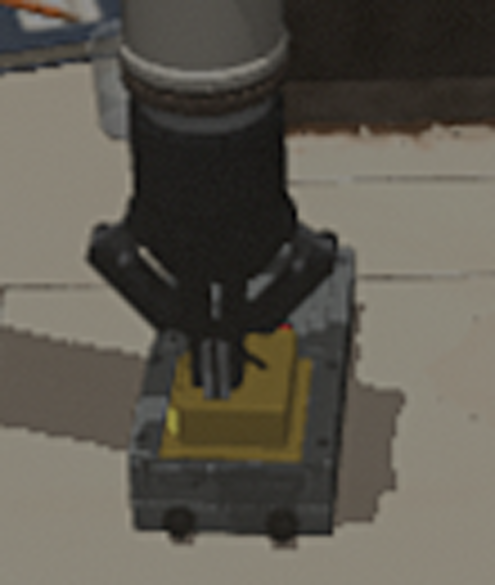

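The top view shows the tab down, with its dark edge gone, and the cover still seated. The wrist is now behind it at the right. I check the tab depth and descend behind the hood.

```bash
python3 - <<'E'
from h import *
for s in('','2'):
    f=pickle.load(open(f'top{s}.pkl','rb'));m=masks(f)['red'];c=blobs(m,(225,215,345,305))[0]
    mm=np.zeros(m.shape,np.uint8);cv2.drawContours(mm,[c],-1,1,-1);mm=cv2.erode(mm,np.ones((3,3)));v,u=np.nonzero(mm)
    d=f['depth'][v,u];X=(np.c_[u,v,np.ones(len(u))]@np.linalg.inv(f['intrinsics']).T*d[:,None]-f['t'])@f['R'];print(np.median(X[d>0],axis=0))
E
python3 -m inch '[[[0,0,0],0],[[0,0,6],0],[[0,0,8],0],[[0,0,10],0],[[0,0,10],0],[[0,0,8],0],[[0,0,6],0],[[0,0,3],0],[[0,0,0],0],[[0,0,0],0]]'
python3 w.py -113 0 58
```

```text
[0.50770804 0.10673833 0.04981981]
[0.50702056 0.10769937 0.0389284 ]
time_s: 8.3
position: [0.4947, -0.0254, 0.0684]
ee_rot: [0.0, 0.741, 0.672, 0.0]
ft_force: [0.3, 0.5, -0.4]
width: 0.0002
t 8.3 tcp [ 0.4947 -0.0254  0.0684] xheading 84.43 tilt [ 0.  0. -1.] F [ 0.3  0.5 -0.4] w 0.0001596305823496819 q [-0.14  0.45  0.17  2.07 -0.13  0.62  0.01]
in box mm: x -114.1 y 0.1 tipz 60.4
shift mm tool [1.1 0.1 2.4]
```

The tab top dropped from 49.8 to 38.9 mm, so it is fully in. Now I push.

```bash
python3 -m inch '[[[3,0,2],0],[[4,0,0],0],[[4,0,0],0],[[3,0,0],0],[[4,0,0],0],[[5,0,0],0],[[6,0,0],0],[[7,0,0],0],[[7,0,0],0],[[7,0,0],0]]'
python3 w.py 2 0 58
```

```text
time_s: 9.3
position: [0.4994, 0.0251, 0.0663]
ee_rot: [-0.0, 0.741, 0.672, 0.0]
ft_force: [0.1, -1.2, 0.7]
width: 0.0001
t 9.3 tcp [0.4994 0.0251 0.0663] xheading 84.45 tilt [ 0. -0. -1.] F [ 0.1 -1.2  0.7] w 0.00013921248943646122 q [-0.24  0.46  0.16  2.06 -0.13  0.62 -0.09]
in box mm: x -63.4 y 0.4 tipz 58.3
shift mm tool [65.4  0.4  0.3]
```

```bash
python3 -m inch '[[[7,0,0],0],[[7,0,0],0],[[7,0,0],0],[[7,0,0],0],[[7,0,0],0],[[7,0,0],0],[[6,0,0],0],[[5,0,0],0],[[4,0,0],0],[[2,0,0],0]]'
python3 w.py 2 0 58
```

```text
time_s: 10.3
position: [0.5051, 0.0837, 0.0663]
ee_rot: [-0.0, 0.74, 0.672, 0.0]
ft_force: [-0.3, -1.1, 0.3]
width: 0.0003
t 10.3 tcp [0.5051 0.0837 0.0663] xheading 84.46 tilt [ 0. -0. -1.] F [-0.3 -1.1  0.3] w 0.00034539289463416127 q [-0.35  0.48  0.16  2.03 -0.12  0.64 -0.2 ]
in box mm: x -4.6 y 0.4 tipz 58.3
shift mm tool [6.6 0.5 0.3]
```

```bash
python3 -m inch '[[[1,0,0],0],[[1,0,0],0],[[1,0,0],0],[[1,0,0],0],[[1,0,0],0],[[0.5,0,0],0],[[0,0,0],0],[[0,0,0],0],[[0,0,0],0],[[0,0,0],0]]'
python3 w.py 2 0 58
```

```text
time_s: 11.3
position: [0.5056, 0.0888, 0.0663]
ee_rot: [-0.0, 0.741, 0.672, 0.0]
ft_force: [0.3, 0.7, -0.5]
width: 0.0001
t 11.3 tcp [0.5056 0.0888 0.0663] xheading 84.45 tilt [ 0. -0. -1.] F [ 0.3  0.7 -0.5] w 0.0001112936938208389 q [-0.36  0.48  0.16  2.03 -0.12  0.64 -0.21]
in box mm: x 0.6 y 0.4 tipz 58.3
shift mm tool [1.4 0.4 0.3]
```

```bash
python3 -m inch '[[[0.5,0,0],0],[[0.5,0,0],0],[[0.5,0,0],0],[[0.5,0,0],0],[[0,0,0],0],[[0,0,0],0],[[0,0,0],0],[[0,0,0],0],[[0,0,0],0],[[0,0,0],0]]'
python3 w.py 2 0 58
```

```text
time_s: 12.3
position: [0.5057, 0.0897, 0.0663]
ee_rot: [0.0, 0.741, 0.672, -0.0]
ft_force: [-0.6, -4.7, 2.0]
width: 0.0001
t 12.3 tcp [0.5057 0.0897 0.0663] xheading 84.4 tilt [-0.001 -0.    -1.   ] F [-0.6 -4.7  2. ] w 0.00011411770935661208 q [-0.36  0.48  0.16  2.03 -0.12  0.64 -0.22]
in box mm: x 1.5 y 0.5 tipz 58.3
shift mm tool [0.5 0.5 0.3]
```

The force rose to 4.7 N, so the cover has reached the stop. I back off and rise, clear of the hood.

```bash
python3 -m inch '[[[-4,0,0],0],[[-8,0,0],0],[[-8,0,0],0],[[0,0,-10],0],[[0,0,-25],0],[[0,0,-30],0],[[0,0,-30],0],[[0,0,-30],0],[[0,0,-20],0],[[0,0,0],0]]'
python3 -m inch '[[[-30,0,0],0],[[-40,0,0],0],[[-45,0,0],0],[[-45,0,0],0],[[-45,0,0],0],[[-45,0,0],0],[[-20,0,0],0],[[0,0,0],0],[[0,0,0],0],[[0,0,0],0]]'
python3 - <<'E'
from h import *
from cell import bot
s=bot.state();print(s['time_s'],s['position'],s['ft_force'])
e=np.array([np.cos(np.radians(84.4)),np.sin(np.radians(84.4))])
for n,w in(('top',(225,215,345,305)),('side',(200,150,310,280))):
    f=bot.grab_frame(n);pickle.dump(f,open(n+'3.pkl','wb'))
    im=cv2.resize(f['color'][w[1]:w[3],w[0]:w[2]],None,fx=4.5,fy=4.5,interpolation=cv2.INTER_CUBIC);cv2.imwrite(f'pics/{n}3z.png',im[:,:,::-1])
    cv2.imwrite(f'pics/{n}3.png',f['color'][:,:,::-1])
a,b=[pickle.load(open(x,'rb')) for x in('top.pkl','top3.pkl')]
def cen(f):
    m=masks(f)['yellow'];c=max(blobs(m,(225,215,345,305)),key=cv2.contourArea)
    mm=np.zeros(m.shape,np.uint8);cv2.drawContours(mm,[c],-1,1,-1);v,u=np.nonzero(mm);d=f['depth'][v,u];X=(np.c_[u,v,np.ones(len(u))]@np.linalg.inv(f['intrinsics']).T*d[:,None]-f['t'])@f['R']
    return ray(f,cv2.minAreaRect(c)[0],.06),np.percentile(X[d>0][:,2],[10,75])
p,q=cen(a),cen(b);print(p,q,'shift along box x mm',1e3*(q[0]-p[0])[:2]@e)
E
```

```text
time_s: 13.3
position: [0.5062, 0.0713, 0.2152]
ee_rot: [0.002, 0.741, 0.672, 0.003]
ft_force: [0.8, 0.4, 0.3]
width: 0.0001
time_s: 14.3
position: [0.4778, -0.1962, 0.2108]
ee_rot: [-0.001, 0.74, 0.673, 0.0]
ft_force: [0.0, -0.4, -0.2]
width: -0.0002
14.3 [ 0.47781564 -0.19620896  0.21081562] [ 0.00564448 -0.35820978 -0.15944998]
(array([0.50079067, 0.03878475, 0.06      ]), array([0.04787066, 0.07736766])) (array([0.51031199, 0.13340589, 0.06      ]), array([0.04734462, 0.07712806])) shift along box x mm 95.09866342345944
```

View pics/top3.png

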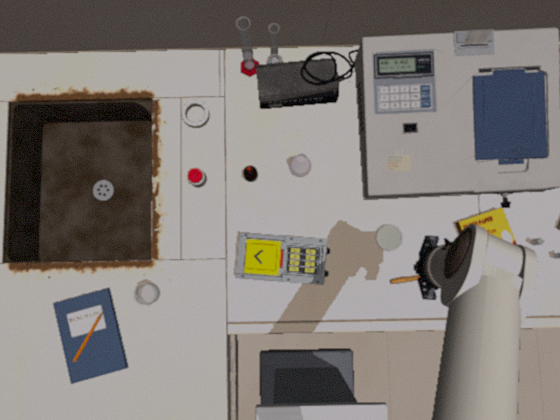

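View pics/side3z.png

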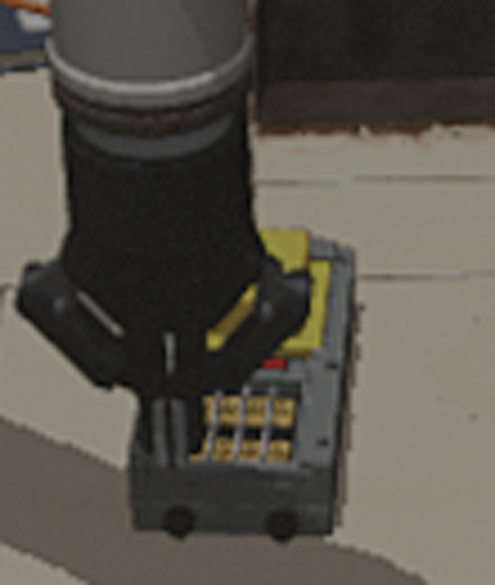

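The top view shows the cover at the left end stop (262,257), with the terminals open at (303,260). The bystanders have not moved, and the arm is clear and high to the right. I'm handing the job in.

```bash
python3 -c "
from cell import bot
print(bot.sign_off())"
```

```text
the job is handed in; nothing more can be done
None
```

The terminals are uncovered: I pressed the red tab fully in with closed fingertips, then pushed the yellow cover by the hood's rear face to the end stop. I backed off, rose clear and handed the job in after about 14 s.

- **Tab:** the fingertips stopped at 37.9 mm with 20 N. The depth image shows the tab top going from 49.8 to 38.9 mm, about the full travel.
- **Cover position:** the push force rose from about 1 N to 4.7 N at the end of the push, which I took as the stop. The camera shows the cover moved 95 mm, while the fingertip position implies about 100 mm. The front edge of the plate is hidden under the stop's lip, which would explain the difference. Both figures put the cover's origin beyond +37 mm.
- **Cover level:** its heights in the depth image are unchanged, so it is lying level on its runners. I did not measure the tilt angle separately.
- **Bystanders and arm:** by eye in the last top view, the bystanders stand where they were, though the arm hid part of the spatula. The arm finished above the bench with its TCP at 0.21 m, and the force reading was near zero.

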